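# Clamp a mirror cell, trigger the reading, unclamp

### The arm

A 6-joint arm with a two-finger parallel gripper is mounted at the origin on the work surface. World frame = base frame: x ahead of the robot, y to its left, z up, the work surface at z = 0. Lengths are in mm, angles in rad, forces in N, time in s.
With the tool pointing down it reaches from about 300 to 850 mm from the base axis. Payload 5.4 kg.
Tool frame: the origin (TCP) lies at the very end of the fingers, on their centre line; the grasp point (between the pads) lies 19 mm behind it; x points along the fingers, y is the direction in which the jaws open and shut, and the axes are right-handed (so a half turn about x gives the same grasp; the last joint's range is limited). The gripper opens to 85 mm and grips with 20 to 120 N. Pads are 22 mm wide; open, the fingers measure 114 mm over their backs; the gripper's body (76 mm by 85 mm) begins 54 mm behind the grasp point. The pads swing forward as they close: fully open they stand 13 mm farther back than shut.
Start: joints at [0.907, 0.158, 1.597, -0, 1.386, -0.21], TCP at [252.078, 516.781, 231.299] pointing down, gripper open.
Joint ranges: [-2.91, 2.91], [-0.94, 2.29], [0.18, 2.7], [-1.29, 4.43], [0.17, 2.64], [-3, 3]. Speed limits (rad/s): [2.57, 2.57, 3.14, 3.14, 3.14, 3.14].

### API

Orientations are given as [roll, pitch, yaw] about the fixed x, y, z axes, in that order (R = Rz(yaw) Ry(pitch) Rx(roll)).
In Python, from rig import sensors, grab_frame, camera_model, bot gives the robot as it stands.
- The arm moves only by the shell command python3 -m creep 'ROWS'. ROWS is a JSON object of lists of equal length, an entry for each row: "translation": the shift along the tool's x, y, z scaled (see below), a list of three; "delta_rot": the turn, a rotation vector about the tool's x, y, z scaled (see below), a list of three; "claw": the opening, from -1 (shut) to 1 (fully open), so that 0 is half open. A call has 1 to 12 rows; each row shifts and turns the pose as measured when the row begins, along the tool's axes as they then stand; what a row does not reach is not made up. The controller multiplies each number of a shift by 5 cm and each number of a turn by 180 degrees. A row lasts 1/12 s, in which the tool goes at most 41.7 mm and 7.16 degrees, less where a joint would pass 70% of its speed; a pose out of reach is approached as far as the arm can. A call with a number of a shift or a turn outside -1 to 1 is refused whole. A call with a gripper value outside its range is refused whole. The fingers move at their own pace and stop on an object; the grip force is fixed at half the most. Time passes only in rows, so rows that do not move let the fingers close. It gives the time, the measured TCP pose, the force and the opening at its end, in the units of the state.
- sensors.sense(): the state, without advancing time (a new reading comes with each control period).
- grab_frame(name): name is "scene" or "top"; returns (picture, depth): 480x640x3 uint8, red, green, blue; 480x640 float32, mm along the optical axis (not along the pixel's ray), 0 where there is no reading.
- camera_model(name): a dict with "mtx" (3x3 intrinsics, pixels), "T" (4x4, takes a point from camera to world coordinates). Camera axes: x right, y up, looking along -z (the intrinsics and any distortion apply to the point x, -y, -z); pixel columns grow to the right and rows downward; lengths in mm; the calibration is good to about 2 mm. A picture is of the moment at which its call begins. camera_model takes no time and is no camera call.
- bot.sign_off(): hands the job in, once; it reports no verdict.
The state is a dict: "t": time; "joint_positions": joint angles; "joint_vel": joint speeds; "joint_efforts": joint torques, N m; "tool_pos": TCP position; "tcp_rot": TCP orientation; "wrist_force": force on the tool from outside, world axes, zero at the start; "wrist_torque": the same for the moment, N m; "width": finger opening in mm.
Only numpy, scipy, OpenCV 4.12 (cv2) and the standard library are available. Lean on these libraries where they do the work, as an engineer would, in place of code of your own. Each camera call takes 0.05 s, during which the arm holds its last target. There are 200 camera calls.

### The job

In the check nest that holds the mirror cell, swing the toggle clamp's handle over centre so the clamp bears on the cell and stays shut when you let go, then press the trigger button on its box to take the reading while it is clamped. Then swing the handle fully back to its open stop and let go, leaving the cell seated in its nest; leave the empty nest's clamp and everything else on the bench where it is.

Things in the scene. Friction and masses are not known exactly. Their poses are not given: they have to be found in the camera images.
- work_nest: The check nest in use: dark steel base plate 292 x 120 x 12 mm fixed to the bench, a steel toggle clamp on its near half, low aluminium rails round the mirror cell on its far half. Origin: on the bench under the handle's pivot; +x from the clamp to the cell, z up; the plate runs from x = -50 to +242 mm.
- work_pivot (a point): The handle's pivot, 75 mm above the nest's origin, axis along the nest's y, between two steel cheeks (up to 84 mm above the bench, 42 mm across). When open, the clamp bar stands nearly upright, 56 mm ahead of this pivot, up to about 160 mm above the bench.
- work_clamp (a joint): Handle angle (rad) of the clamp in use: 0 = open stop, leaning back 1.20 rad from upright, away from the cell; grows as it swings over towards the cell in the nest's x-z plane; 1.30 = dead centre, 1.40 = closed stop. Starts at 0 to 0.25 and stays where left (1 N at the knob); the spring resists the last 0.35 rad before centre, then holds it shut: up to 10 N either way.
- work_knob (a point): Centre of the black ball knob, 36 mm in diameter, on the end of that handle, 135 mm from the pivot; below it a round bar (14 mm, 21 mm over its rubber sleeve). About 124 mm above the bench when open, 209 mm when closed. It can be pinched from above, fingers closing along the nest's y, and turns between the pads as the handle swings.
- work_pad: Rubber-tipped sprung spindle, 18 mm in diameter, at the end of the clamp bar, its axis 131 mm ahead of the handle's pivot when clamped; its origin lies on the bar's pivot, 56 mm ahead of the handle's. When clamped it presses down on the near rim of the cell with about 18 N.
- mirror_cell: Loose aluminium block 100 (x) x 90 (y) x 35 mm, 0.6 kg, with a flush round mirror of 56 mm in its top, lying in the work nest between the rails (1.5 to 2.5 mm of play). Origin: centre of its underside, 12 mm above the bench and 169 mm from the work nest's origin along its +x.
- trigger_box: Grey plastic trigger box 90 x 70 x 30 mm fixed to the bench, with one round push button in the middle of its top; right or left of the nests. Origin: centre of its underside.
- trigger_top (a point): Centre of the top of the black push button (36 mm in diameter, in a steel collar of 52 mm), 52 mm above the bench when up.
- trigger (a joint): Push of the button in m: 0 = up, 0.006 = fully down, straight down; it springs back. Fully down takes 5 N; a push of more than 3.5 mm takes a reading.
- spare_nest: The empty check nest: the same nest and clamp without a cell, to be left alone. Origin and axes as for the work nest.
- spare_knob (a point): Centre of the ball knob of the empty nest's clamp, which stands open.
- lens_case: Bystander: closed lens case 100 x 75 x 38 mm, black below and grey above, on the other side from the trigger box. Origin under its centre.
- blower: Bystander: black rubber dust blower standing upright, 60 mm across, 95 mm high. Origin under its centre.
- driver: Bystander: screwdriver with a black handle, 200 mm long, lying on the bench near the robot. Origin at its middle.
- spanner: Bystander: steel wrench 180 mm long, lying on the bench. Origin at its middle.
- post_holder: Bystander: black post holder with a round foot of 64 mm and a steel post, 102 mm high. Origin under its centre.
- wipes_jar: Bystander: jar, 70 mm in diameter, 90 mm high. Origin under its centre.
There are look-alikes about, which are no part of the job. Leave any green look-alike of the mirror_cell alone.

How it is judged (in metres and radians):
On the way, in this order (a step that is already met when the one before it is completed fails the run):
1. the clamp is over centre, pressing on the mirror cell, and holds by itself with the gripper off it (value of joint work_clamp above 1.35 rad and contact force between work_pad and mirror_cell above 5 N and contact force between the fingers and anything else below 0.5 N), for 0.2 s.
2. the trigger button is pressed while the cell is clamped (value of joint trigger above 0.0035 m and value of joint work_clamp above 1.35 rad and contact force between work_pad and mirror_cell above 5 N), for 0.05 s.
3. the clamp handle is swung back open (value of joint work_clamp below 0.15 rad), for 0.2 s.
At the end, for the whole second after the job is handed in: The work clamp's handle rests at its open stop (within 0.15 rad), the trigger button is up (under 2 mm), and the mirror cell lies at rest and flat (within 0.04 rad, under 3 mm lifted) between the rails of its nest (within 5 mm of its place both ways) (value of joint work_clamp below 0.15 rad and velocity of joint work_clamp between -0.1 and 0.1 rad/s and value of joint trigger below 0.002 m and x of mirror_cell in the frame of work_nest between 0.164 and 0.174 m and y of mirror_cell in the frame of work_nest between -0.005 and 0.005 m and height (world z) of mirror_cell below 0.015 m and angle between mirror_cell's own z axis and vertical below 0.04 rad and linear speed of mirror_cell below 0.02 m/s); the robot touches nothing.
It fails at once if the mirror cell is lifted or shoved out of its seat (over 10 mm) (distance of mirror_cell from where it was at the start of the episode above 0.01 m).
It fails at once if the empty nest's clamp is worked (its knob moved over 30 mm) (distance of spare_knob from where it was at the start of the episode above 0.03 m).
It fails at once if a bystander is moved by more than 30 mm (distance of any of lens_case, blower, driver, spanner, post_holder, wipes_jar from where it was at the start of the episode above 0.03 m).
It also fails if it takes over 70 s, if anything falls off the work surface, if the arm or the gripper's body presses on something with over 40 N, if the wrist force passes 120 N, or if a joint passes its speed limit or range.

## Working session

There is one attempt and no reset: what is moved stays moved. The work goes in short steps, Python scripts to look and compute and a shell command to move; the robot and the scene stay as the last step left them, time stands still between calls to the robot, and variables do not carry over. Pictures are saved under pics/ and viewed, about 8 in all and at most 12, crops included, and the job is handed in when it is done.

```bash
ls; mkdir -p pics; python3 - <<'E'
from rig import sensors, grab_frame, camera_model, bot
import cv2, numpy as np
print(sensors.sense())
for n in ("scene","top"):
    p,d=grab_frame(n); cv2.imwrite(f"pics/{n}0.png",p[:,:,::-1]); np.save(f"pics/{n}0.npy",d)
    m=camera_model(n); print(n,{k:(np.round(v,3).tolist() if hasattr(v,'shape') else v) for k,v in m.items()})
E
```

```text
pics
{'t': 0.0, 'joint_positions': array([ 9.06907984e-01,  1.59067724e-01,  1.59823331e+00, -4.16791579e-05,
        1.38617103e+00, -2.10095092e-01]), 'joint_vel': array([-0.00087281, -0.00124124,  0.00083018, -0.00046433,  0.00083495,
        0.00180483]), 'joint_efforts': array([-1.16734023e-03, -3.95999694e+01, -3.31427586e+01, -3.11990725e-04,
        8.26755655e-03, -2.38135724e-07]), 'tool_pos': array([251.72056504, 516.31199174, 230.30585301]), 'tcp_rot': array([-1.7591027 ,  1.56891647, -2.21288826]), 'wrist_force': array([-0.22705134, -0.60047158,  0.32038165]), 'wrist_torque': array([-0.00461095, -0.00853888,  0.00062935]), 'width': 85.4348344392214}
scene {'mtx': [[434.001, 0.0, 314.137], [0.0, 434.001, 241.202], [0.0, 0.0, 1.0]], 'T': [[0.755, -0.448, 0.479, 961.684], [0.656, 0.519, -0.547, -462.656], [-0.003, 0.728, 0.686, 692.652], [0.0, 0.0, 0.0, 1.0]]}
top {'mtx': [[583.486, 0.0, 323.699], [0.0, 583.486, 239.901], [0.0, 0.0, 1.0]], 'T': [[0.006, 0.982, -0.191, 260.842], [-1.0, 0.011, 0.024, 9.385], [0.025, 0.191, 0.981, 1413.294], [0.0, 0.0, 0.0, 1.0]]}
```

View pics/scene0.png

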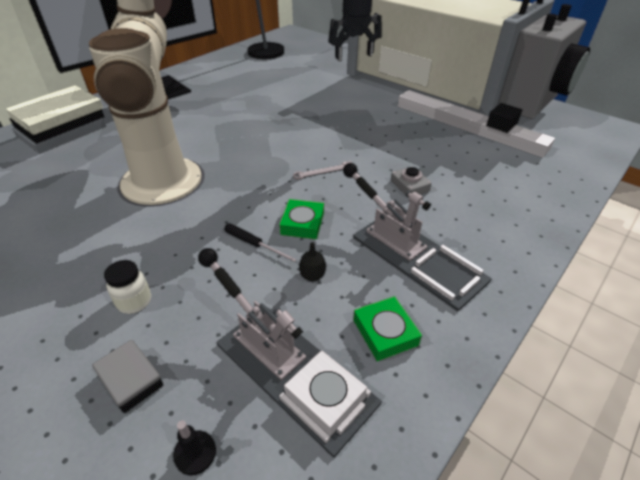

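View pics/top0.png

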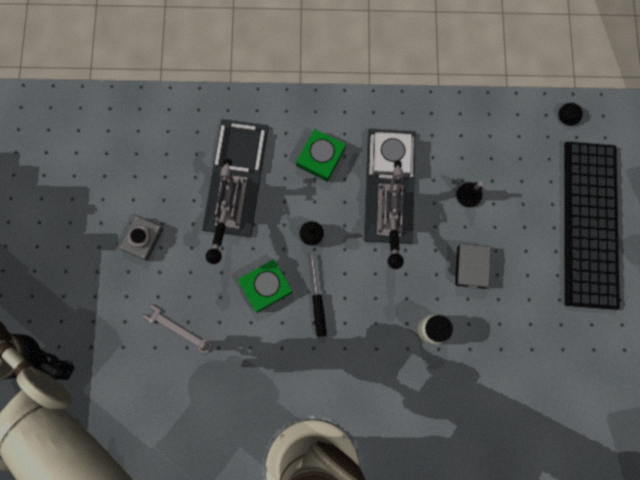

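The top view shows the work nest on the right: white cell at (393,150) and knob at (396,261). The empty nest is at about (235,175) with its knob at (214,256), and the trigger button is at (139,236). In the scene view the work knob is at (207,257) and the button at (412,173).

```bash
cat > h.py <<'E'
from rig import sensors, grab_frame, camera_model, bot
import cv2, numpy as np
from scipy.spatial.transform import Rotation as Ro
def ray(n,uv):
    m=camera_model(n); K=np.array(m["mtx"]);T=np.array(m["T"])
    v=np.linalg.inv(K)@[uv[0],uv[1],1]; v=T[:3,:3]@(v*[1,-1,-1]); return T[:3,3],v/np.linalg.norm(v)
def plane(n,uv,z):
    o,v=ray(n,uv); return o+v*(z-o[2])/v[2]
def tri(a,b):
    (o1,v1),(o2,v2)=ray("top",a),ray("scene",b)
    s=np.linalg.lstsq(np.stack([v1,-v2],1),o2-o1,rcond=None)[0]
    p,q=o1+s[0]*v1,o2+s[1]*v2; return (p+q)/2,np.linalg.norm(p-q)
def blob(img,uv,mask,r=18):
    u,v=map(int,uv); w=np.zeros(mask.shape,np.uint8); w[v-r:v+r,u-r:u+r]=mask[v-r:v+r,u-r:u+r]
    n,l,s,c=cv2.connectedComponentsWithStats(w); 
    k=1+np.argmax(s[1:,4]); return c[k],s[k],(l==k).astype(np.uint8)
def disc(mask):  # biggest inscribed circle
    d=cv2.distanceTransform(mask,cv2.DIST_L2,5); m=d>d.max()-.7
    return np.argwhere(m).mean(0)[::-1],d.max()
def state():
    s=sensors.sense(); R=Ro.from_euler("xyz",s["tcp_rot"]); return s,np.array(s["tool_pos"]),R
def togo(target,yaxis=None):
    s,p,R=state(); print("t",s["t"],"tcp",p.round(1),"toolx",R.as_matrix()[:,0].round(3),"tooly",R.as_matrix()[:,1].round(3),"w",round(s["width"],1),"F",s["wrist_force"].round(1))
    d=np.array(target)-p; print("world d",d.round(1),"tool units",(R.inv().apply(d)/50).round(3))
    if yaxis is not None:
        y=np.array(yaxis,float); 
        if y@R.as_matrix()[:,1]<0: y=-y
        x=np.array([0,0,-1.]); Rt=Ro.from_matrix(np.stack([x,y,np.cross(x,y)],1))
        print("rot units",((R.inv()*Rt).as_rotvec()/np.pi).round(4), "tool units in turned frame",(Rt.inv().apply(d)/50).round(3))
E
cat > m.py <<'E'
from h import *
T=cv2.imread("pics/top0.png");S=cv2.imread("pics/scene0.png")
D=np.load("pics/top0.npy")
g=lambda I:(I.max(2)<45).astype(np.uint8)
for name,a,b in (("work",(396,261),(207,257)),("spare",(214,256),(350,170)),("button",(139,236),(412,173))):
    ct,rt=disc(blob(T,a,g(T),12)[2]); cs,rs=disc(blob(S,b,g(S),12)[2])
    print(name,ct,rt,cs,rs,tri(ct,cs),"depth",D[int(ct[1]),int(ct[0])])
    print("  top plane", plane("top",ct,52 if name=="button" else 135).round(1), "scene plane", plane("scene",cs,52 if name=="button" else 135).round(1))
hsv=cv2.cvtColor(T,cv2.COLOR_BGR2HSV); w=((hsv[...,2]>150)&(hsv[...,1]<40)).astype(np.uint8)
w=cv2.morphologyEx(w,cv2.MORPH_OPEN,np.ones((3,3),np.uint8))
c,s,l=blob(T,(393,152),w,32); cn=max(cv2.findContours(l,0,2)[0],key=cv2.contourArea); box=cv2.boxPoints(cv2.minAreaRect(cn)); print(s,box)
P=np.array([plane("top",q,47) for q in box]); print("cell",P.round(1),P.mean(0).round(1))
# plate
L=T.max(2); 
x=cv2.resize(T[110:290,350:450],None,fx=6/1.9,fy=6/1.9,interpolation=cv2.INTER_CUBIC)
y=cv2.resize(T[110:290,110:280],None,fx=6/1.9,fy=6/1.9,interpolation=cv2.INTER_CUBIC)
cv2.imwrite("pics/crop1.png",np.clip(np.hstack([x,y[:x.shape[0]]])[:600,:800].astype(int)*1.4,0,255))
E
python3 m.py
```

```text
work [395.33333333 260.66666667] 7.5906997 [206.8 256.8] 7.7969 (array([ 462.00593527, -180.07490471,  145.24118349]), np.float64(1.2214902361128215)) depth 1274.8341
  top plane [ 464.  -181.1  135. ] scene plane [ 452.3 -175.3  135. ]
spare [213.5 256. ] 7.5906997 [349.42857143 169.71428571] 5.6 (array([471.26777475, 222.82294229, 127.3634564 ]), np.float64(1.0588237592414071)) depth 1281.4751
  top plane [470.4 221.9 135. ] scene plane [477.6 213.1 135. ]
button [138.  235.5] 6.5906997 [411.8 171.6] 4.0 (array([531.58595327, 415.88367497,  49.39317645]), np.float64(0.4605378787018715)) depth 1373.0353
  top plane [531.3 415.3  52. ] scene plane [533.2 412.1  52. ]
[375 133  36  39 698] [[375. 133.]
 [410. 133.]
 [410. 171.]
 [375. 171.]]
cell [[ 797.8 -149.2   47. ]
 [ 799.2 -236.4   47. ]
 [ 700.7 -234.2   47. ]
 [ 699.5 -148.2   47. ]] [ 749.3 -192.    47. ][ WARN:0@0.464] global loadsave.cpp:1063 imwrite_ Unsupported depth image for selected encoder is fallbacked to CV_8U.
```

View pics/crop1.png

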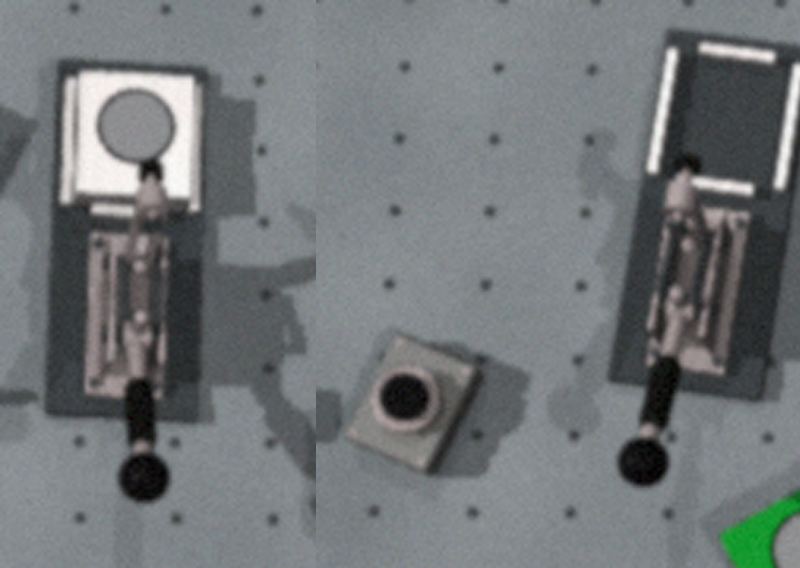

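The crop shows the work plate's corners at about (58,60), (208,67), (200,421) and (45,412), the mirror centre at (137,125) and the knob at (143,477). I'll convert these to the nest frame.

```bash
cat > n.py <<'E'
from h import *
f=lambda u,v,z:plane("top",(350+(u+.5)/3.158-.5,110+(v+.5)/3.158-.5),z)
TL,TR,BL,BR=[f(*c,12) for c in ((58,60),(208,67),(45,412),(200,421))]
print(np.round([TL,TR,BL,BR],1)); mir=f(137,125,47); print("mirror",mir.round(1))
print("lengths",np.linalg.norm(TL-BL),np.linalg.norm(TR-BR),np.linalg.norm(TL-TR),np.linalg.norm(BL-BR))
x=(TL+TR-BL-BR)[:2]; x/=np.linalg.norm(x); y=np.array([-x[1],x[0]])
c=(TL+TR+BL+BR)[:2]/4; o=c-96*x; print("xaxis",x.round(4),"yaw",np.arctan2(x[1],x[0]),"origin by plate",o.round(1),"by mirror",(mir[:2]-169*x).round(1))
o=.5*o+.5*(mir[:2]-169*x)
for a in (0,.1,.15,.2,.25):
    k=135*np.array([-np.sin(1.2-a),np.cos(1.2-a)]); print(a,(o+k[0]*x).round(1),75+k[1])
k=tri((395.33,260.67),(206.8,256.8))[0]; print("knob in nest",(k[:2]-o)@x,(k[:2]-o)@y,k[2])
for z in (125,135,145,155): print(z,plane("top",(395.33,260.67),z).round(1),(plane("top",(395.33,260.67),z)[:2]-o)@x)
togo([k[0],k[1],k[2]+60],[*y,0])
E
python3 n.py
```

```text
[[ 823.  -135.6   12. ]
 [ 818.9 -257.    12. ]
 [ 533.7 -123.    12. ]
 [ 527.9 -243.7   12. ]]
mirror [ 756.2 -193.4   47. ]
lengths 289.5355807331701 291.34805615259194 121.4142747231062 120.80003809497815
xaxis [ 0.999  -0.0446] yaw -0.0445883552360491 origin by plate [ 580.  -185.5] by mirror [ 587.3 -185.9]
0 [ 457.9 -180.1] 123.91829685435094
0.1 [ 463.4 -180.3] 136.23547639245297
0.15 [ 466.7 -180.5] 142.17209146538312
0.2 [ 470.2 -180.6] 147.94081129219887
0.25 [ 473.9 -180.8] 153.5272170776243
knob in nest -121.77171926550878 0.19902028982484385 145.23295132935067
125 [ 465.5 -182.6  125. ] -118.13171108407612
135 [ 463.9 -181.1  135. ] -119.78538373332003
145 [ 462.4 -179.6  145. ] -121.43905638256393
155 [ 460.8 -178.1  155. ] -123.09272903180779
t 0.1 tcp [251.7 516.4 230.4] toolx [-0.001 -0.001 -1.   ] tooly [ 0.438  0.899 -0.002] w 84.9 F [ 0.1  0.5 -0.1]
world d [ 210.3 -696.4  -25.2] tool units [  0.518 -10.675   9.885]
rot units [-0.1302 -0.0002  0.0005] tool units in turned frame [  0.503 -13.727   4.822]
```

```bash
python3 -m creep '{"translation":[[0,0,0],[0,0,0],[0,0,0],[0,0,0],[0,-0.76,0.27],[0,-0.76,0.27],[0,-0.76,0.27],[0,-0.76,0.27],[0,-0.76,0.27],[0,-0.76,0.27],[0,-0.76,0.27],[0,-0.76,0.27]],"delta_rot":[[-0.033,0,0],[-0.033,0,0],[-0.033,0,0],[-0.033,0,0],[0,0,0],[0,0,0],[0,0,0],[0,0,0],[0,0,0],[0,0,0],[0,0,0],[0,0,0]],"claw":[1,1,1,1,1,1,1,1,1,1,1,1]}'; cat > g.py <<'E'
import sys; from h import *
a=list(map(float,sys.argv[1:4])); togo(a,[0.0446,0.999,0])
E
python3 g.py 462.5 -180 205
```

```text
t: 1.1
tool_pos: [351.7, 203.3, 223.2]
tcp_rot: [-2.491, 1.558, -2.494]
wrist_force: [0.9, 0.2, -0.5]
width: 85.7
t 1.1 tcp [351.7 203.3 223.2] toolx [-0.01  -0.008 -1.   ] tooly [ 0.003  1.    -0.008] w 85.7 F [ 0.9  0.2 -0.5]
world d [ 110.8 -383.3  -18.2] tool units [ 0.402 -7.657  2.24 ]
rot units [ 0.0134 -0.0033  0.0026] tool units in turned frame [ 0.365 -7.559  2.555]
```

```bash
python3 -m creep '{"translation":[[0,-0.76,0.25],[0,-0.76,0.25],[0,-0.76,0.25],[0,-0.76,0.25],[0,-0.76,0.25],[0,-0.76,0.25],[0,-0.76,0.25],[0,-0.76,0.25],[0,-0.76,0.25],[0,-0.76,0.25],[0,0,0],[0,0,0]],"delta_rot":[[0.013,-0.003,0.003],[0,0,0],[0,0,0],[0,0,0],[0,0,0],[0,0,0],[0,0,0],[0,0,0],[0,0,0],[0,0,0],[0,0,0],[0,0,0]],"claw":[1,1,1,1,1,1,1,1,1,1,1,1]}'; python3 g.py 462.5 -180 185; python3 - <<'E'
from h import *
p,d=grab_frame("scene"); cv2.imwrite("pics/s1.png",cv2.resize(p[120:360,100:420,::-1],None,fx=2,fy=2))
E
```

```text
t: 2.1
tool_pos: [459.0, -207.0, 219.0]
tcp_rot: [2.04, 1.568, 1.984]
wrist_force: [0.1, -0.8, -0.5]
width: 85.5
t 2.1 tcp [ 459. -207.  219.] toolx [-0.001  0.002 -1.   ] tooly [0.056 0.998 0.002] w 85.5 F [ 0.1 -0.8 -0.5]
world d [  3.5  27.  -34. ] tool units [0.681 0.541 0.041]
rot units [-0.0037 -0.0003 -0.0007] tool units in turned frame [0.68  0.542 0.047]
```

View pics/s1.png

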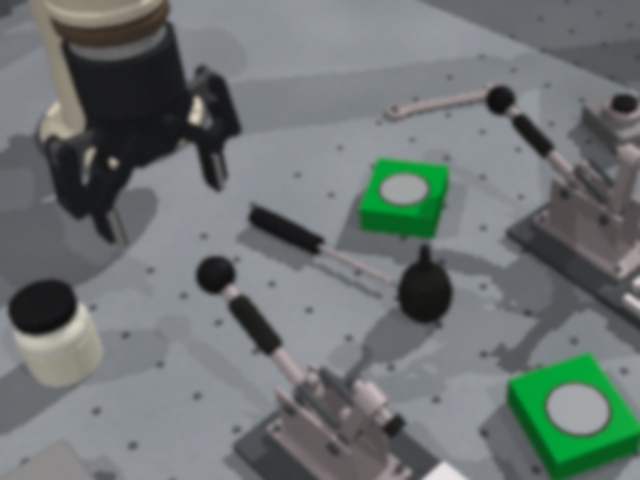

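The scene crop shows the open gripper behind and above the work knob (216,273), with nothing in the way. I'll align it and go down over the knob.

```bash
python3 -m creep '{"translation":[[0,0.54,0.05],[0.4,0,0],[0.4,0,0],[0,0,0]],"delta_rot":[[0,0,0],[0,0,0],[0,0,0],[0,0,0]],"claw":[1,1,1,1]}'; python3 g.py 462.5 -180 124
```

```text
t: 2.48
tool_pos: [462.8, -175.4, 178.7]
tcp_rot: [1.043, 1.569, 0.99]
wrist_force: [0.1, 1.1, 1.4]
width: 85.6
t 2.4833 tcp [ 462.8 -175.4  178.7] toolx [ 0.001  0.001 -1.   ] tooly [0.053 0.999 0.001] w 85.6 F [0.1 1.1 1.4]
world d [ -0.3  -4.6 -54.7] tool units [ 1.093 -0.094 -0.002]
rot units [-0.0026  0.0002 -0.0004] tool units in turned frame [ 1.093 -0.093 -0.002]
```

```bash
python3 -m creep '{"translation":[[0,-0.08,0],[0.36,0,0],[0.36,0,0],[0.36,0,0],[0,0,0],[0,0,0]],"delta_rot":[[0,0,0],[0,0,0],[0,0,0],[0,0,0],[0,0,0],[0,0,0]],"claw":[1,1,1,1,1,1]}'; python3 g.py 462.5 -180 124;  python3 - <<'E'
from h import *
p,d=grab_frame("scene"); cv2.imwrite("pics/s2.png",cv2.resize(p[160:360,100:340,::-1],None,fx=3,fy=3))
E
```

```text
t: 2.98
tool_pos: [464.8, -177.9, 129.5]
tcp_rot: [-0.403, 1.563, -0.449]
wrist_force: [0.3, 0.4, 0.2]
width: 85.3
t 2.9833 tcp [ 464.8 -177.9  129.5] toolx [ 0.007 -0.003 -1.   ] tooly [ 0.046  0.999 -0.003] w 85.3 F [0.3 0.4 0.2]
world d [-2.3 -2.1 -5.5] tool units [ 0.11  -0.044 -0.045]
rot units [-0.0005  0.0022  0.001 ] tool units in turned frame [ 0.111 -0.044 -0.044]
```

View pics/s2.png

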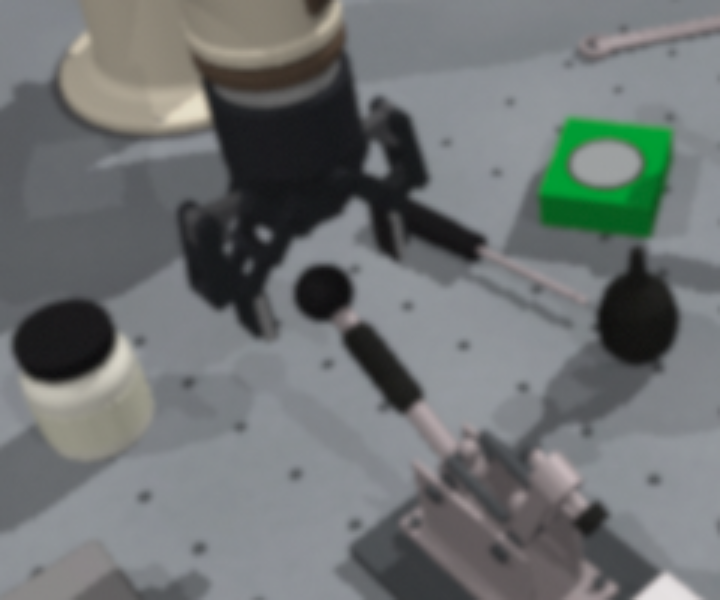

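Midway between the fingertips is (330,292) and the knob is at (322,292), so the tool is about 3–5 mm too far forward. I'll correct that, drop a little and close.

```bash
python3 -m creep '{"translation":[[0.12,-0.05,-0.06],[0.03,0,0],[0,0,0],[0,0,0],[0,0,0],[0,0,0],[0,0,0],[0,0,0],[0,0,0],[0,0,0]],"delta_rot":[[0,0.002,0.001],[0,0,0],[0,0,0],[0,0,0],[0,0,0],[0,0,0],[0,0,0],[0,0,0],[0,0,0],[0,0,0]],"claw":[1,1,-1,-1,-1,-1,-1,-1,-1,-1]}'; python3 g.py 462.5 -180 124
```

```text
t: 3.87
tool_pos: [463.1, -179.4, 126.1]
tcp_rot: [0.461, 1.566, 0.415]
wrist_force: [0.2, 0.9, -0.8]
width: 32.8
t 3.8667 tcp [ 463.1 -179.4  126.1] toolx [ 0.004  0.002 -1.   ] tooly [0.046 0.999 0.002] w 32.8 F [ 0.2  0.9 -0.8]
world d [-0.6 -0.6 -2.1] tool units [ 0.043 -0.013 -0.012]
rot units [-0.0005  0.0014 -0.0007] tool units in turned frame [ 0.043 -0.013 -0.011]
```

```bash
python3 -m creep '{"translation":[[0,0,0],[0,0,0],[0,0,0],[0,0,0]],"delta_rot":[[0,0,0],[0,0,0],[0,0,0],[0,0,0]],"claw":[-1,-1,-1,-1]}'; python3 - <<'E'
from h import *
p,d=grab_frame("scene"); cv2.imwrite("pics/s3.png",cv2.resize(p[190:340,130:290,::-1],None,fx=4,fy=4,interpolation=cv2.INTER_CUBIC))
E
```

```text
t: 4.2
tool_pos: [463.1, -179.4, 126.1]
tcp_rot: [0.512, 1.566, 0.466]
wrist_force: [-0.3, -0.2, -0.9]
width: 33.2
```

View pics/s3.png

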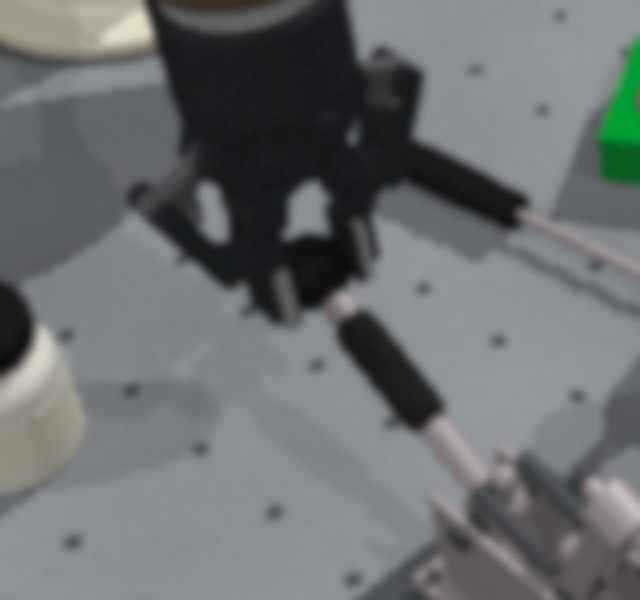

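The pads hold the ball squarely (about (315,270) in the crop). Now I'll swing it along the arc in two stages.

```bash
python3 -m creep '{"translation":[[-0.275,0,0.19],[-0.25,0,0.22],[-0.22,0,0.25],[-0.19,0,0.275],[-0.15,0,0.295],[0,0,0]],"delta_rot":[[0,0,0],[0,0,0],[0,0,0],[0,0,0],[0,0,0],[0,0,0]],"claw":[-1,-1,-1,-1,-1,-1]}'; cat > arc.py <<'E'
import sys; from h import *
s,p,R=state(); x=np.array([.999,-.0446]); o=np.array([580.5,-185.5])
k=np.array([(p[:2]-o)@x,p[2]+19-75]); print("nest y",(p[:2]-o)@[.0446,.999],"k",k.round(1),"r",np.hypot(*k).round(1),"theta",(np.arctan2(*k)+1.2).round(3),"F",s["wrist_force"].round(1),"w",s["width"].round(1),"t",s["t"],"tilt",R.as_matrix()[:,:2].T.round(3).tolist())
a=np.arctan2(*k)
for b in np.linspace(a,float(sys.argv[1])-1.2,int(sys.argv[2])+1)[1:]:
    q=135*np.array([np.sin(b),np.cos(b)]); d=q-k; k=q
    w=np.array([*(d[0]*x),d[1]]); print((R.inv().apply(w)/50).round(3).tolist())
E
python3 arc.py 1.43 6
```

```text
t: 4.75
tool_pos: [527.1, -182.8, 175.8]
tcp_rot: [0.44, 1.563, 0.39]
wrist_force: [0.0, 0.5, 0.4]
width: 7.3Traceback (most recent call last):
  File "arc.py", line 3, in <module>
    k=np.array([(p[:2]-o)@x,p[2]+19-75]); print("nest y",(p[:2]-o)@[.0446,.999],"k",k.round(1),"r",np.hypot(*k).round(1),"theta",(np.arctan2(*k)+1.2).round(3),"F",s["wrist_force"].round(1),"w",s["width"].round(1),"t",s["t"],"tilt",R.as_matrix()[:,:2].T.round(3).tolist())
                                                                                                                                                                                                 ^^^^^^^^^^^^^^^^
AttributeError: 'float' object has no attribute 'round'
```

The width fell to 7 mm, so the ball slipped out of the pads. I'll look before moving again.

```bash
python3 - <<'E'
from h import *
p,d=grab_frame("scene"); cv2.imwrite("pics/s4f.png",p[:,:,::-1]); a=cv2.resize(p[180:350,150:310,::-1],None,fx=2.5,fy=2.5,interpolation=cv2.INTER_CUBIC)
q,d=grab_frame("top"); cv2.imwrite("pics/t4f.png",q[:,:,::-1]); b=cv2.resize(q[170:340,320:480,::-1],None,fx=2.5,fy=2.5,interpolation=cv2.INTER_CUBIC)
cv2.imwrite("pics/v4.png",np.hstack([a,b]))
E
```

```text
(no output)
```

View pics/v4.png

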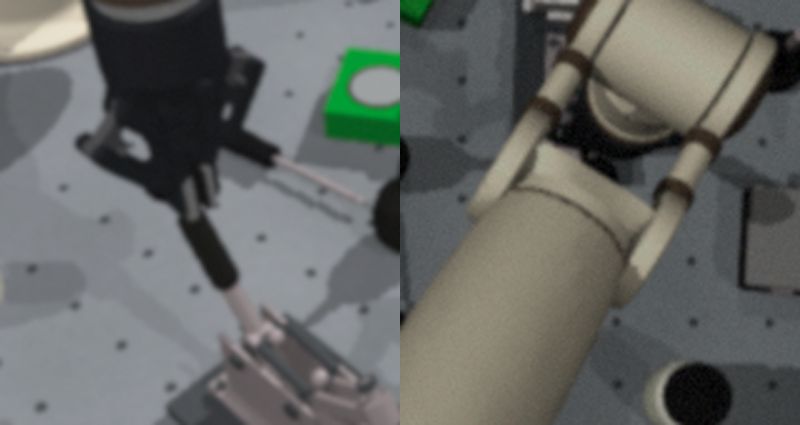

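The left half of the picture (scene crop) shows the fingers nearly shut at (200,195) just above the sleeve, whose top is at (195,220). The ball is hidden behind them. I'll work out the handle angle from the sleeve's image position.

```bash
python3 - <<'E'
from h import *
from scipy.optimize import minimize_scalar
m=camera_model("scene");K=np.array(m["mtx"]);Ti=np.linalg.inv(np.array(m["T"]))
def proj(P):
    c=(Ti@[*P,1])[:3]*[1,-1,-1]; q=K@c; return q[:2]/q[2]
def pt(th,r,ox): return np.array([ox+.999*r*np.sin(th-1.2),-185.5-.0446*r*np.sin(th-1.2),75+r*np.cos(th-1.2)])
for ox in (580,585,590):
    for name,uv in (("start knob",(206.8,256.8)),("s3 knob",(209.5,257.5))):
        r=minimize_scalar(lambda t:np.linalg.norm(proj(pt(t,135,ox))-uv),bounds=(0,1.4),method="bounded"); print(ox,name,r.x,r.fun,proj(pt(r.x,135,ox)))
    t0=r.x
    r1=minimize_scalar(lambda q:np.linalg.norm(proj(pt(t0,q,ox))-(217.5,270)),bounds=(50,135),method="bounded"); print(" r1",r1.x,r1.fun)
    r2=minimize_scalar(lambda t:np.linalg.norm(proj(pt(t,r1.x,ox))-(228,268)),bounds=(0,1.4),method="bounded"); print(" theta now",r2.x,r2.fun,"knob",pt(r2.x,135,ox),proj(pt(r2.x,135,ox)))
print("proj tip",proj((527,-183,176)),proj((527,-183,195)))
print(state()[0]["width"])
E
```

```text
580 start knob 0.1810046694685472 1.4481376853122332 [208.09642716 257.44527465]
580 s3 knob 0.2033733614890456 1.2656982188092971 [208.3986421  256.87629914]
 r1 106.7165173465003 0.6420863784763563
 theta now 0.681177169494148 1.5500758360503342 knob [ 513.12608068 -182.51443764  192.2344712 ] [220.8694091  251.90008619]
585 start knob 0.1899310718481053 3.663147247516933 [210.02457344 258.53803736]
585 s3 knob 0.2113601353779587 0.9715597629296273 [210.32992352 258.00512901]
 r1 110.49753815405184 1.4664924813250557
 theta now 0.6490838892721418 2.204069775910866 knob [ 514.40248598 -182.34819907  190.02611888] [221.65723183 253.15958465]
590 start knob 0.195461657770315 5.903371898970865 [211.92485745 259.73012558]
590 s3 knob 0.21545614028882204 3.2300696761750167 [212.22102877 259.24050353]
 r1 114.32313903845302 2.2214761973652926
 theta now 0.6155649974651278 2.8320360272132743 knob [ 515.5911697  -182.17804421  187.59323245] [222.43010946 254.48608777]
proj tip [227.60778176 262.92157151] [225.96240181 254.78775565]
-0.04507718928707797
```

```bash
python3 - <<'E'
from h import *
m=camera_model("scene");K=np.array(m["mtx"]);Ti=np.linalg.inv(np.array(m["T"]))
def proj(P):
    c=(Ti@[*P,1])[:3]*[1,-1,-1]; q=K@c; return q[:2]/q[2]
def pt(th,r,ox=582): return np.array([ox+.999*r*np.sin(th-1.2),-185.5-.0446*r*np.sin(th-1.2),75+r*np.cos(th-1.2)])
for th in (0.2,.3,.4,.5,.6,.7,.8,.9): print(th,[proj(pt(th,r)).round(0).tolist() for r in (60,107,135)],"knob",pt(th,135).round(0))
I=cv2.imread("pics/s4f.png"); cv2.imwrite("pics/v5.png",cv2.resize(I[225:325,195:295],None,fx=6,fy=6,interpolation=cv2.INTER_CUBIC)*1)
E
```

```text
0.2 [[235.0, 291.0], [219.0, 270.0], [209.0, 257.0]] knob [ 469. -180.  148.]
0.3 [[236.0, 291.0], [220.0, 268.0], [211.0, 255.0]] knob [ 476. -181.  159.]
0.4 [[237.0, 290.0], [222.0, 267.0], [213.0, 254.0]] knob [ 485. -181.  169.]
0.5 [[238.0, 290.0], [224.0, 267.0], [216.0, 253.0]] knob [ 495. -182.  178.]
0.6 [[240.0, 290.0], [227.0, 267.0], [219.0, 252.0]] knob [ 506. -182.  186.]
0.7 [[241.0, 290.0], [230.0, 267.0], [222.0, 253.0]] knob [ 517. -183.  193.]
0.8 [[243.0, 291.0], [233.0, 268.0], [227.0, 254.0]] knob [ 529. -183.  199.]
0.9 [[245.0, 292.0], [237.0, 270.0], [231.0, 255.0]] knob [ 542. -184.  204.]
```

View pics/v5.png

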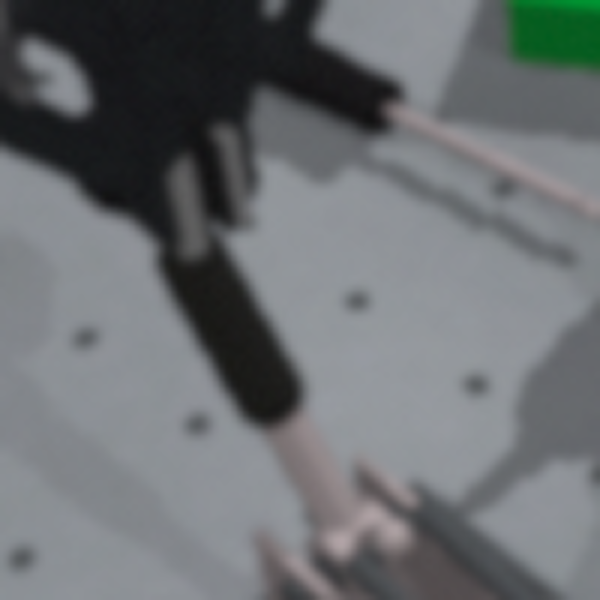

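The handle now stands at about 0.5 rad. The sleeve runs (278,405)→(190,265), and the ball is hidden just behind the shut fingers. Instead of pinching again I'll push the ball from behind with the closed fingers, so I'll go up, back behind the ball, and down.

```bash
sed -i 's/s\["width"\].round(1)/round(s["width"],1)/' arc.py; python3 -m creep '{"translation":[[-0.5,0,0],[-0.5,0,0],[-0.1,0,0],[0,0,-0.8],[0,0,-0.8],[0,0,0]],"delta_rot":[[0,0,0],[0,0,0],[0,0,0],[0,0,0],[0,0,0],[0,0,0]],"claw":[-1,-1,-1,-1,-1,-1]}'; python3 g.py 450 -180 165; python3 - <<'E'
from h import *
p,d=grab_frame("scene"); cv2.imwrite("pics/v6.png",cv2.resize(p[200:350,150:310,::-1],None,fx=4,fy=4,interpolation=cv2.INTER_CUBIC))
E
```

```text
t: 5.35
tool_pos: [436.5, -175.9, 221.9]
tcp_rot: [2.394, 1.552, 2.346]
wrist_force: [-0.5, 0.4, -0.9]
width: -0.3
t 5.35 tcp [ 436.5 -175.9  221.9] toolx [-0.013  0.013 -1.   ] tooly [0.048 0.999 0.013] w -0.3 F [-0.5  0.4 -0.9]
world d [ 13.5  -4.1 -56.9] tool units [ 1.133 -0.084  0.289]
rot units [-0.0012 -0.0044 -0.0041] tool units in turned frame [ 1.138 -0.07   0.273]
```

View pics/v6.png

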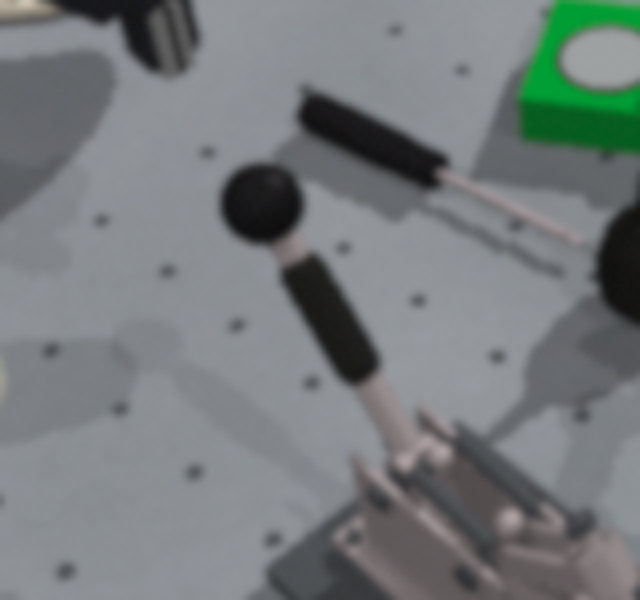

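The ball is clear now, at crop (262,203), which is pixel (215.5,250.8) in the full picture and gives a handle angle of about 0.5. The gripper is behind it at the top left. Next I'll lower it behind the ball and start pushing.

```bash
python3 -m creep '{"translation":[[0.4,-0.1,0],[0.4,0,0],[0.25,0,0],[0,0,0],[0,0,0]],"delta_rot":[[0,-0.004,-0.004],[0,0,0],[0,0,0],[0,0,0],[0,0,0]],"claw":[-1,-1,-1,-1,-1]}'; python3 g.py 466 -181 168; python3 - <<'E'
from h import *
o,v=ray("scene",(215.5,250.75)); n=np.array([.0446,.999,0]); b=np.array([582,-185.5,0]); s=((b-o)@n)/(v@n); P=o+s*v; print("knob on nest plane",P, np.hypot(P[0]-582,P[2]-75))
E
```

```text
t: 5.82
tool_pos: [439.2, -182.7, 168.0]
tcp_rot: [-0.521, 1.563, -0.572]
wrist_force: [1.1, -0.3, 0.8]
width: 0.2
t 5.8167 tcp [ 439.2 -182.7  168. ] toolx [ 0.006 -0.004 -1.   ] tooly [ 0.051  0.999 -0.004] w 0.2 F [ 1.1 -0.3  0.8]
world d [26.8  1.7  0. ] tool units [0.003 0.061 0.533]
rot units [-0.002   0.0021  0.0012] tool units in turned frame [-0.     0.057  0.533]
knob on nest plane [ 496.29870298 -181.67389605  183.41865293] 138.2002771829908
```

```bash
python3 -m creep '{"translation":[[0,0.02,0.18],[0,0.02,0.18],[0,0,0.18],[-0.16,0,0.2],[-0.14,0,0.2],[-0.12,0,0.2],[-0.1,0,0.2],[-0.08,0,0.2],[-0.06,0,0.2],[0,0,0]],"delta_rot":[[0,0.002,0.001],[0,0,0],[0,0,0],[0,0,0],[0,0,0],[0,0,0],[0,0,0],[0,0,0],[0,0,0],[0,0,0]],"claw":[-1,-1,-1,-1,-1,-1,-1,-1,-1,-1]}'; python3 g.py 585 -183 195; python3 - <<'E'
from h import *
p,d=grab_frame("scene"); I=p[:,:,::-1]; cv2.imwrite("pics/v7.png",cv2.resize(p[200:350,150:310,::-1],None,fx=4,fy=4,interpolation=cv2.INTER_CUBIC))
E
```

```text
t: 6.65
tool_pos: [534.6, -185.9, 208.1]
tcp_rot: [-1.366, 1.566, -1.415]
wrist_force: [-0.5, 0.4, -0.8]
width: -0.1
t 6.65 tcp [ 534.6 -185.9  208.1] toolx [ 0.001 -0.004 -1.   ] tooly [ 0.049  0.999 -0.004] w -0.1 F [-0.5  0.4 -0.8]
world d [ 50.4   2.9 -13.1] tool units [0.263 0.109 1.004]
rot units [-0.0014  0.0003  0.0014] tool units in turned frame [0.262 0.103 1.005]
```

View pics/v7.png

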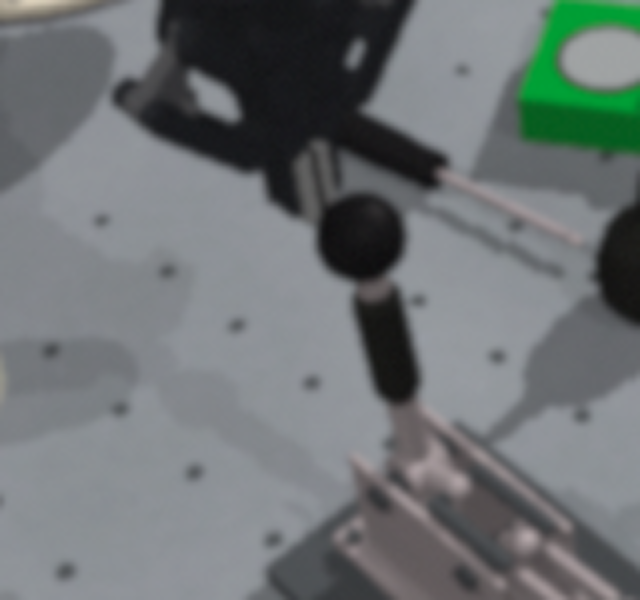

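Pushing works: the ball at (362,237) sits against the front of the fingers, at about 1.05 rad. I'll lower the fingers 12 mm and push over centre.

```bash
python3 -m creep '{"translation":[[0.26,0.06,0],[0,0,0.16],[0,0,0.16],[0,0,0.16],[0,0,0.16],[0,0,0]],"delta_rot":[[0,0,0],[0,0,0],[0,0,0],[0,0,0],[0,0,0],[0,0,0]],"claw":[-1,-1,-1,-1,-1,-1]}'; python3 g.py 580 -183 195
```

```text
t: 7.2
tool_pos: [567.0, -184.6, 196.1]
tcp_rot: [-1.735, 1.565, -1.784]
wrist_force: [-0.2, -1.3, 0.5]
width: -0.5
t 7.2 tcp [ 567.  -184.6  196.1] toolx [-0.001 -0.005 -1.   ] tooly [ 0.049  0.999 -0.005] w -0.5 F [-0.2 -1.3  0.5]
world d [13.   1.6 -1.1] tool units [0.021 0.045 0.258]
rot units [-0.0013 -0.0003  0.0017] tool units in turned frame [0.022 0.044 0.258]
```

```bash
python3 -m creep '{"translation":[[0,0,0.12],[0,0,0.12],[0,0,0]],"delta_rot":[[0,0,0],[0,0,0],[0,0,0]],"claw":[-1,-1,-1]}';python3 -m creep '{"translation":[[0,0,-0.4],[0,0,-0.8],[-0.6,0,-0.6],[0,0,0]],"delta_rot":[[0,0,0],[0,0,0],[0,0,0],[0,0,0]],"claw":[-1,-1,-1,-1]}'; python3 g.py 532 416 130; python3 - <<'E'
from h import *
p,d=grab_frame("scene"); cv2.imwrite("pics/s8.png",p[:,:,::-1]); q,d=grab_frame("top"); cv2.imwrite("pics/t8.png",q[:,:,::-1])
a=cv2.resize(p[210:410,190:390,::-1],None,fx=2,fy=2); b=cv2.resize(q[100:300,320:460,::-1],None,fx=2,fy=2); cv2.imwrite("pics/v8.png",np.hstack([a,b]))
E
```

```text
t: 7.45
tool_pos: [575.2, -185.1, 196.0]
tcp_rot: [-2.845, 1.555, -2.893]
wrist_force: [-0.1, 0.0, 0.9]
width: -0.2
t: 7.78
tool_pos: [484.3, -180.4, 226.7]
tcp_rot: [-2.908, 1.554, -2.954]
wrist_force: [0.2, -0.7, 1.9]
width: -0.2
t 7.7833 tcp [ 484.3 -180.4  226.7] toolx [-0.017 -0.003 -1.   ] tooly [ 0.046  0.999 -0.004] w -0.2 F [ 0.2 -0.7  1.9]
world d [ 47.7 596.4 -96.7] tool units [ 1.881 11.966  0.431]
rot units [-0.0006 -0.0053  0.0013] tool units in turned frame [ 1.935 11.958  0.42 ]
```

View pics/v8.png

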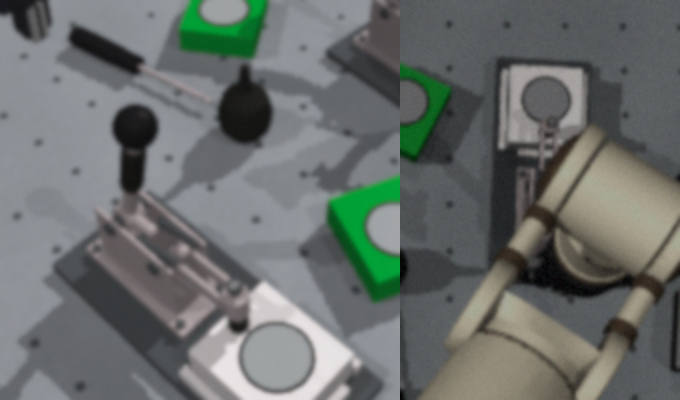

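The clamp is shut: the bar lies flat with the spindle on the cell's near rim at (237,320), and the knob stands upright at (135,127). I'll check that angle numerically while crossing to the button at a safe height.

```bash
python3 - <<'E'
from h import *
m=camera_model("scene");K=np.array(m["mtx"]);Ti=np.linalg.inv(np.array(m["T"]))
def proj(P):
    c=(Ti@[*P,1])[:3]*[1,-1,-1]; q=K@c; return q[:2]/q[2]
for th in (1.2,1.3,1.4): r=135; print(th,proj((582+r*np.sin(th-1.2),-185.5,75+r*np.cos(th-1.2))).round(1))
S=cv2.imread("pics/s8.png"); print("knob px",disc(blob(S,(257,273),(S.max(2)<45).astype(np.uint8),11)[2]))
E
python3 -m creep '{"translation":[[-0.2,0.6,0],[0,0.8,0.03],[0,0.8,0.03],[0,0.8,0.03],[0,0.8,0.03],[0,0.8,0.03],[0,0.8,0.03],[0,0.8,0.03],[0,0.8,0.03],[0,0.8,0.03],[0,0.8,0.03],[0,0,0]],"delta_rot":[[0,-0.005,0.001],[0,0,0],[0,0,0],[0,0,0],[0,0,0],[0,0,0],[0,0,0],[0,0,0],[0,0,0],[0,0,0],[0,0,0],[0,0,0]],"claw":[-1,-1,-1,-1,-1,-1,-1,-1,-1,-1,-1,-1]}'; python3 g.py 532 415.5 90
```

```text
1.2 [246.9 265.4]
1.3 [253.  269.9]
1.4 [259.2 275.1]
knob px (array([256.5 , 274.25]), np.float32(9.0))
t: 8.88
tool_pos: [530.0, 266.1, 227.0]
tcp_rot: [2.151, 1.564, 2.099]
wrist_force: [-0.5, 0.3, -0.7]
width: -0.1
t 8.8833 tcp [530.  266.1 227. ] toolx [-0.003  0.006 -1.   ] tooly [0.052 0.999 0.006] w -0.1 F [-0.5  0.3 -0.7]
world d [   2.   149.4 -137. ] tool units [ 2.757  2.97  -0.104]
rot units [-0.0024 -0.0012 -0.0019] tool units in turned frame [ 2.739  2.987 -0.092]
```

```bash
python3 -m creep '{"translation":[[0,0.72,-0.02],[0,0.72,-0.02],[0,0.72,-0.02],[0,0.72,-0.02],[0,0,0],[0.6,0,0],[0.6,0,0],[0.6,0,0],[0.4,0,0],[0,0,0]],"delta_rot":[[0,0,0],[0,0,0],[0,0,0],[0,0,0],[0,0,0],[0,0,0],[0,0,0],[0,0,0],[0,0,0],[0,0,0]],"claw":[-1,-1,-1,-1,-1,-1,-1,-1,-1,-1]}'; python3 g.py 532 415.5 60; python3 - <<'E'
from h import *
T=cv2.imread("pics/t8.png");S=cv2.imread("pics/s8.png")
print(T[232:242,134:144].max(2).mean(),S[168:176,408:416].max(2).mean())
E
```

```text
t: 9.72
tool_pos: [535.7, 426.3, 103.0]
tcp_rot: [2.32, 1.563, 2.277]
wrist_force: [-0.9, -1.0, -1.2]
width: -0.2
t 9.7167 tcp [535.7 426.3 103. ] toolx [-0.005  0.006 -1.   ] tooly [0.043 0.999 0.006] w -0.2 F [-0.9 -1.  -1.2]
world d [ -3.7 -10.8 -43. ] tool units [ 0.859 -0.224 -0.06 ]
rot units [ 0.0004 -0.0018 -0.0019] tool units in turned frame [ 0.86  -0.219 -0.064]
13.3 31.578125
```

```bash
python3 -m creep '{"translation":[[0.3,-0.22,-0.06],[0.3,0,0],[0.12,0,0],[0,0,0]],"delta_rot":[[0,-0.002,-0.002],[0,0,0],[0,0,0],[0,0,0]],"claw":[-1,-1,-1,-1]}'; python3 g.py 532 415.5 46
```

```text
t: 10.05
tool_pos: [533.4, 415.7, 64.8]
tcp_rot: [-1.683, 1.57, -1.726]
wrist_force: [-0.2, 0.6, -0.2]
width: -0.1
t 10.05 tcp [533.4 415.7  64.8] toolx [-0.    -0.001 -1.   ] tooly [ 0.043  0.999 -0.001] w -0.1 F [-0.2  0.6 -0.2]
world d [ -1.4  -0.2 -18.8] tool units [ 0.377 -0.005 -0.027]
rot units [ 0.0004 -0.      0.0004] tool units in turned frame [ 0.377 -0.006 -0.027]
```

```bash
python3 -m creep '{"translation":[[0.16,0,-0.02],[0.12,0,0],[0.06,0,0]],"delta_rot":[[0,0,0],[0,0,0],[0,0,0]],"claw":[-1,-1,-1]}'; python3 -m creep '{"translation":[[0.06,0,0],[0.04,0,0],[0,0,0]],"delta_rot":[[0,0,0],[0,0,0],[0,0,0]],"claw":[-1,-1,-1]}'
```

```text
t: 10.3
tool_pos: [535.1, 417.2, 50.6]
tcp_rot: [0.363, 1.565, 0.32]
wrist_force: [-2.7, -1.0, 2.3]
width: 0.1
t: 10.55
tool_pos: [535.7, 417.6, 47.2]
tcp_rot: [0.334, 1.565, 0.291]
wrist_force: [-1.9, -1.7, 4.0]
width: -0.2
```

```bash
python3 -m creep '{"translation":[[0.05,0,0],[0.05,0,0],[0.03,0,0],[0.03,0,0],[0.02,0,0]],"delta_rot":[[0,0,0],[0,0,0],[0,0,0],[0,0,0],[0,0,0]],"claw":[-1,-1,-1,-1,-1]}'
```

```text
t: 10.97
tool_pos: [537.1, 418.5, 46.1]
tcp_rot: [0.286, 1.562, 0.244]
wrist_force: [-2.7, -1.7, 5.5]
width: -0.1
```

```bash
python3 -m creep '{"translation":[[0.08,0,0],[0.08,0,0],[0,0,0]],"delta_rot":[[0,0,0],[0,0,0],[0,0,0]],"claw":[-1,-1,-1]}'; python3 -m creep '{"translation":[[-0.8,0,0],[-0.8,0,0],[-0.8,0,0],[-0.8,0,0],[-0.5,0,0],[0,0,0]],"delta_rot":[[0,0,0],[0,0,0],[0,0,0],[0,0,0],[0,0,0],[0,0,0]],"claw":[-1,-1,-1,-1,-1,-1]}'; python3 g.py 680 -190 240
```

```text
t: 11.22
tool_pos: [537.7, 418.9, 47.7]
tcp_rot: [0.106, 1.563, 0.066]
wrist_force: [-1.8, -1.2, 3.5]
width: 0.3
t: 11.72
tool_pos: [535.9, 418.9, 237.4]
tcp_rot: [0.177, 1.564, 0.136]
wrist_force: [0.5, 1.2, 0.9]
width: -0.1
t 11.7167 tcp [535.9 418.9 237.4] toolx [ 0.007  0.001 -1.   ] tooly [0.041 0.999 0.001] w -0.1 F [0.5 1.2 0.9]
world d [ 144.1 -608.9    2.6] tool units [ -0.043 -12.051   3.378]
rot units [ 0.0012  0.0022 -0.0004] tool units in turned frame [ -0.051 -12.038   3.423]
```

The button went to its full travel: the TCP reached 46.1 mm with 5.5 N upward. I've retracted and will now cross back to the cell side of the handle.

```bash
python3 -m creep '{"translation":[[0,-0.76,0.18],[0,-0.76,0.18],[0,-0.76,0.18],[0,-0.76,0.18],[0,-0.76,0.18],[0,-0.76,0.18],[0,-0.76,0.18],[0,-0.76,0.18],[0,-0.76,0.18],[0,-0.76,0.18],[0,-0.76,0.18],[0,0,0]],"delta_rot":[[0.001,0.002,0],[0,0,0],[0,0,0],[0,0,0],[0,0,0],[0,0,0],[0,0,0],[0,0,0],[0,0,0],[0,0,0],[0,0,0],[0,0,0]],"claw":[-1,-1,-1,-1,-1,-1,-1,-1,-1,-1,-1,-1]}'; python3 g.py 655 -187 245
```

```text
t: 12.72
tool_pos: [622.6, -17.1, 230.1]
tcp_rot: [0.563, 1.556, 0.527]
wrist_force: [-0.1, 0.2, -0.7]
width: 0.3
t 12.7167 tcp [622.6 -17.1 230.1] toolx [ 0.012  0.007 -1.   ] tooly [0.036 0.999 0.008] w 0.3 F [-0.1  0.2 -0.7]
world d [  32.4 -169.9   14.9] tool units [-0.314 -3.369  0.774]
rot units [ 0.0027  0.0039 -0.0025] tool units in turned frame [-0.298 -3.365  0.799]
```

```bash
python3 -m creep '{"translation":[[-0.18,-0.3,0.4],[-0.15,-0.3,0.4],[0,-0.68,0],[0,-0.68,0],[0,-0.68,0],[0,-0.68,0],[0,0,0]],"delta_rot":[[0.002,0.004,-0.002],[0,0,0],[0,0,0],[0,0,0],[0,0,0],[0,0,0],[0,0,0]],"claw":[-1,-1,-1,-1,-1,-1,-1]}'; python3 g.py 655 -188 194
```

```text
t: 13.3
tool_pos: [653.6, -190.5, 234.7]
tcp_rot: [2.707, 1.559, 2.664]
wrist_force: [-0.8, 0.1, 0.3]
width: 0.3
t 13.3 tcp [ 653.6 -190.5  234.7] toolx [-0.011  0.005 -1.   ] tooly [0.043 0.999 0.005] w 0.3 F [-0.8  0.1  0.3]
world d [  1.4   2.5 -40.7] tool units [0.814 0.048 0.034]
rot units [ 0.0004 -0.0035 -0.0016] tool units in turned frame [0.814 0.052 0.025]
```

```bash
python3 -m creep '{"translation":[[0.4,0.05,0.02],[0.36,0,0],[0,0,0],[0,0,-0.2],[0,0,-0.2],[0,0,-0.2],[0,0,-0.2],[0,0,0]],"delta_rot":[[0,-0.004,-0.002],[0,0,0],[0,0,0],[0,0,0],[0,0,0],[0,0,0],[0,0,0],[0,0,0]],"claw":[-1,-1,-1,-1,-1,-1,-1,-1]}'; python3 g.py 600 -187 200
```

```text
t: 13.97
tool_pos: [616.6, -184.6, 193.9]
tcp_rot: [-0.127, 1.562, -0.173]
wrist_force: [-0.6, 0.4, -0.5]
width: 0.0
t 13.9667 tcp [ 616.6 -184.6  193.9] toolx [ 0.009 -0.002 -1.   ] tooly [ 0.046  0.999 -0.001] w 0.0 F [-0.6  0.4 -0.5]
world d [-16.6  -2.4   6.1] tool units [-0.124 -0.062 -0.328]
rot units [-0.0003  0.0029  0.0004] tool units in turned frame [-0.121 -0.062 -0.329]
```

```bash
python3 -m creep '{"translation":[[-0.06,-0.02,-0.2],[0,0,-0.2],[0,0,-0.2],[0,0,-0.2],[0,0,-0.2],[0.03,0,-0.2],[0.04,0,-0.2],[0,0,0]],"delta_rot":[[0,0.002,0],[0,0,0],[0,0,0],[0,0,0],[0,0,0],[0,0,0],[0,0,0],[0,0,0]],"claw":[-1,-1,-1,-1,-1,-1,-1,-1]}'; python3 g.py 546 -183 190; python3 - <<'E'
from h import *
p,d=grab_frame("scene"); cv2.imwrite("pics/s9.png",p[:,:,::-1])
m=(p.max(2)<45).astype(np.uint8)[225:300,195:275]
print("\n".join("".join(".#"[c] for c in r[::2]) for r in m[::2]))
E
```

```text
t: 14.63
tool_pos: [545.6, -179.4, 196.2]
tcp_rot: [-0.217, 1.564, -0.259]
wrist_force: [0.2, -0.3, -0.4]
width: 0.2
t 14.6333 tcp [ 545.6 -179.4  196.2] toolx [ 0.007 -0.002 -1.   ] tooly [ 0.042  0.999 -0.001] w 0.2 F [ 0.2 -0.3 -0.4]
world d [ 0.4 -3.6 -6.2] tool units [ 0.124 -0.071  0.01 ]
rot units [0.001  0.0021 0.0005] tool units in turned frame [ 0.124 -0.071  0.011]
.........####################...........
...........##################...........
............################............
............################............
..###........###############............
.#####.......################...........
.#########...##################.........
..###############################.......
....#################..#.#######........
......###############.......####........
.........##########...........##........
.........##########.....................
.........##########.....................
.........##########.....................
.........##########.....................
..........#########.....................
..........#########.....................
............#####.......................
........................................
........................................
........................................
..................###...................
................#####...................
................######..................
.................#####..................
.................######.................
..................#####.................
..................######................
...................#####................
...................######...............
....................#####...............
....................#####...............
.....................#####..............
.....................#####..............
......................####..............
.......................##...............
........................................
........................................
```

The ball is where expected (about 0.7 rad, near (517,193)). I'll go over its top and press it down along the rest of the arc.

```bash
python3 -m creep '{"translation":[[-0.6,0,0.1],[0,-0.05,-0.3],[0,0,-0.3],[0,0,0]],"delta_rot":[[0,0.002,0],[0,0,0],[0,0,0],[0,0,0]],"claw":[-1,-1,-1,-1]}'; python3 g.py 521 -183 213
```

```text
t: 15.02
tool_pos: [522.2, -180.7, 229.0]
tcp_rot: [-1.114, 1.569, -1.155]
wrist_force: [-0.3, 0.0, -0.6]
width: 0.4
t 15.0167 tcp [ 522.2 -180.7  229. ] toolx [ 0.001 -0.002 -1.   ] tooly [ 0.04   0.999 -0.002] w 0.4 F [-0.3  0.  -0.6]
world d [ -1.2  -2.3 -16. ] tool units [ 0.32  -0.047 -0.022]
rot units [0.0014 0.0003 0.0006] tool units in turned frame [ 0.32  -0.047 -0.022]
```

```bash
python3 -m creep '{"translation":[[0.32,-0.05,0],[0.14,0,-0.22],[0.16,0,-0.22],[0.18,0,-0.2],[0.2,0,-0.18],[0,0,0]],"delta_rot":[[0,0,0],[0,0,0],[0,0,0],[0,0,0],[0,0,0],[0,0,0]],"claw":[-1,-1,-1,-1,-1,-1]}'; python3 g.py 480 -182 177; python3 - <<'E'
from h import *
p,d=grab_frame("scene"); cv2.imwrite("pics/s10.png",p[:,:,::-1])
m=(p.max(2)<45).astype(np.uint8)[225:300,180:275]
print("\n".join("".join(".#"[c] for c in r[::2]) for r in m[::2]))
E
```

```text
t: 15.52
tool_pos: [483.9, -182.5, 188.0]
tcp_rot: [-1.121, 1.565, -1.159]
wrist_force: [0.5, -0.6, -1.1]
width: -0.3
t 15.5167 tcp [ 483.9 -182.5  188. ] toolx [ 0.002 -0.006 -1.   ] tooly [ 0.038  0.999 -0.005] w -0.3 F [ 0.5 -0.6 -1.1]
world d [ -3.9   0.5 -11. ] tool units [ 0.22   0.008 -0.08 ]
rot units [0.0021 0.0008 0.0017] tool units in turned frame [ 0.22   0.007 -0.079]
#####..###########......##......................
##################.....######...................
###############........########.................
...###########.........##########...............
.....########............##########.............
.......#..###..............#########............
...........##................#########..........
...........###.................#########........
...........###...................#######........
............##.....................####.........
.............#.......................###........
............##....##............................
............##..#####...........................
............#########...........................
............#########.........
[... 445 characters left out ...]
..............
.....................#####......................
.....................######.....................
......................#####.....................
.......................#####....................
.......................######...................
........................#####...................
........................######..................
.........................######.................
..........................#####.................
..........................#####.................
...........................###..................
................................................
................................................
................................................
```

It tracks well: the ball is now at about 0.4 rad, directly under the tip. I'll carry on to the stop.

```bash
python3 -m creep '{"translation":[[0.2,0,-0.18],[0.22,0,-0.14],[0.24,0,-0.12],[0.2,0,-0.08],[0.06,0,0]],"delta_rot":[[0,0.002,0],[0,0,0],[0,0,0],[0,0,0],[0,0,0]],"claw":[-1,-1,-1,-1,-1]}'; python3 -m creep '{"translation":[[0.08,0,0],[0.06,0,0]],"delta_rot":[[0,0,0],[0,0,0]],"claw":[-1,-1]}'; python3 g.py 459 -181 141
```

```text
t: 15.98
tool_pos: [463.5, -184.0, 144.6]
tcp_rot: [-1.028, 1.559, -1.066]
wrist_force: [-0.6, 0.1, 0.0]
width: 0.3
t: 16.15
tool_pos: [466.1, -185.1, 139.3]
tcp_rot: [-0.825, 1.554, -0.862]
wrist_force: [3.4, 1.2, 13.9]
width: 0.1
t 16.15 tcp [ 466.1 -185.1  139.3] toolx [ 0.011 -0.012 -1.   ] tooly [ 0.038  0.999 -0.012] w 0.1 F [ 3.4  1.2 13.9]
world d [-7.1  4.1  1.7] tool units [-0.036  0.077 -0.144]
rot units [0.0022 0.0036 0.0038] tool units in turned frame [-0.033  0.076 -0.145]
```

A 13.9 N upward reaction shows the handle is at its open stop. I'll retract and check.

```bash
python3 -m creep '{"translation":[[-0.3,0,0],[-0.7,0,0],[-0.7,0,0],[-0.2,0,-0.7],[0,0,-0.7],[0,0,-0.4],[0,0,0],[0,0,0]],"delta_rot":[[0,0,0],[0,0,0],[0,0,0],[0,0,0],[0,0,0],[0,0,0],[0,0,0],[0,0,0]],"claw":[-1,-1,-1,-1,-1,-1,-1,-1]}'; python3 - <<'E'
from h import *
p,d=grab_frame("scene"); cv2.imwrite("pics/s11.png",p[:,:,::-1]); cv2.imwrite("pics/v11.png",cv2.resize(p[120:460,80:520,::-1],None,fx=1.75,fy=1.75,interpolation=cv2.INTER_CUBIC))
S=p; print("knob px",disc(blob(S,(206,259),(S.max(2)<45).astype(np.uint8),12)[2]))
m=camera_model("scene");K=np.array(m["mtx"]);Ti=np.linalg.inv(np.array(m["T"]))
for th in (0,.1,.2):
    c=(Ti@[582+135*np.sin(th-1.2),-180,75+135*np.cos(th-1.2),1])[:3]*[1,-1,-1]; q=K@c; print(th,(q[:2]/q[2]).round(1))
# compare cell mirror and bystanders with start picture
a=cv2.imread("pics/scene0.png"); b=p[:,:,::-1].copy()
df=cv2.absdiff(cv2.GaussianBlur(a,(5,5),0),cv2.GaussianBlur(b,(5,5),0)).max(2)
n,l,s,c=cv2.connectedComponentsWithStats((df>40).astype(np.uint8)); print([(r.tolist(),) for r in s[1:] if r[4]>25])
print(sensors.sense()["t"],sensors.sense()["wrist_force"])
E
```

```text
t: 16.82
tool_pos: [378.1, -182.7, 239.9]
tcp_rot: [-0.694, 1.544, -0.73]
wrist_force: [-0.6, -0.2, 0.0]
width: -0.1
knob px (array([204.83333333, 261.83333333]), np.float32(7.0))
0 [207.2 263.5]
0.1 [207.9 260.2]
0.2 [209.2 257.3]
[([85, 0, 50, 27, 459],), ([209, 0, 41, 33, 1236],), ([328, 0, 54, 61, 1847],), ([139, 11, 13, 5, 47],), ([113, 12, 54, 29, 804],), ([66, 19, 17, 17, 153],), ([92, 33, 50, 17, 691],), ([79, 33, 181, 71, 5251],), ([137, 50, 17, 21, 225],), ([189, 60, 73, 37, 781],), ([113, 80, 77, 119, 4527],), ([91, 95, 10, 6, 41],), ([115, 98, 35, 10, 213],), ([0, 172, 80, 64, 2693],), ([142, 183, 149, 103, 3294],), ([94, 225, 59, 21, 896],), ([197, 261, 14, 11, 80],), ([214, 267, 27, 24, 129],), ([214, 275, 14, 18, 61],), ([40, 278, 65, 28, 783],), ([269, 302, 13, 14, 107],), ([280, 311, 14, 18, 149],), ([292, 327, 11, 10, 62],), ([156, 367, 28, 12, 105],), ([213, 419, 18, 27, 175],), ([217, 448, 15, 14, 124],)]
16.8667 [0.34414338 0.37472103 0.52662356]
```

View pics/v11.png

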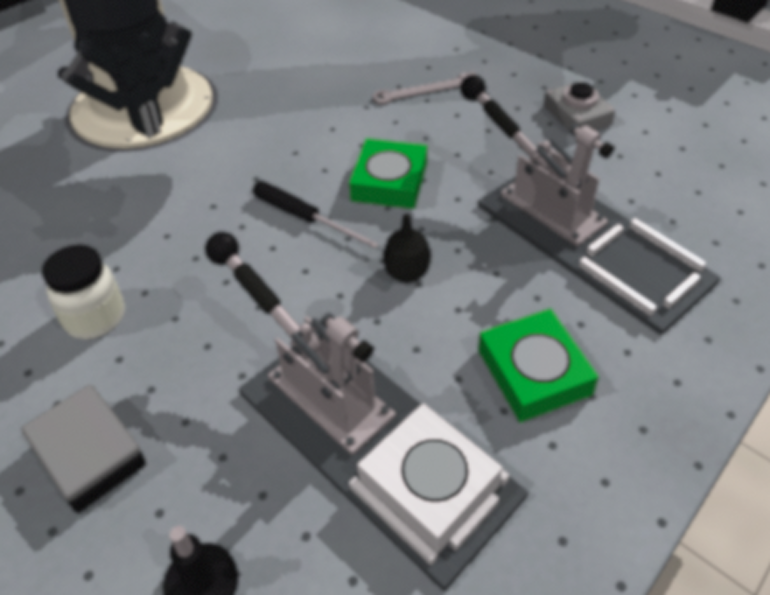

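The last picture shows the work handle leaning fully back with its ball at (222,247), and the bar upright. The cell is seated between its rails (435,470), the button is up (581,91), and the bystanders and the empty nest look unchanged. Handing in.

```bash
python3 -c "
from rig import bot
print(bot.sign_off())"
```

```text
the job is handed in; nothing more can be done
None
```

I clamped the cell, pressed the trigger button while it was clamped, swung the handle back to its open stop and handed the job in at about 17 s. No verdict was reported.

- **Slip on the first try:** my pinch on the ball slipped off at about 0.5 rad. I finished the swing by pushing with closed fingers, and opened the clamp the same way, first from the cell side and then from above.
- **Clamp shut:** the picture showed the bar flat with its spindle on the cell's near rim after the fingers backed off. The handle angle read from the image was only about 1.36–1.40 rad, close to the 1.35 limit. I had no direct measurement of the pad force.
- **Button:** the fingertips reached 46.1 mm above the bench (5.9 mm of travel) with 5.5 N of reaction. A slight further push afterwards read 47.7 mm and 3.5 N, so the tool had backed off a little; both are past the 3.5 mm needed for a reading.
- **Open again:** there was a 14 N reaction at the stop, and the handle angle read from the image was about 0.0–0.05 rad.
- **At the end:** in the last picture the cell is seated between its rails and the button looks up. The empty nest's clamp and the bystanders look unmoved, judged by eye only. The arm was clear of everything, with no wrist force beyond sensor noise.

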